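# Press the piston and seal home in the brew tube

### The job

The hand press's clear brew tube is standing on the counter with its rubber seal stuck part-way down. Put the narrow metal piston, stem up, into the tube, and once you have let go of it, hold the long narrow tamper and press the piston and seal firmly down until they bottom out. Then let go, leaving the tamper standing in the tube on top of the piston; the wide piston and the wide tamper do not fit and are not needed.

Things in the scene. Friction and masses are not known exactly. Their poses are not given: they have to be found in the camera images.
- brew_tube: Clear plastic tube upright on a round wooden foot, fixed. Origin: centre of the foot's underside; z up the bore. Foot 96 mm across, 20 mm high; its top is the bore's floor. Bore 47 mm across, wall 4 mm, from 20 to 128 mm above the origin; then a steel funnel widening to 72 mm inside, 80 mm outside, at the rim 150 mm above the origin.
- seal (a joint): Rubber seal in the tube: black disc 46 mm across, 14 mm thick. Value: m pushed down. At 0 its upper face is 79 mm above the tube's origin; at 0.045 it is home, stopped hard on the bore's floor, upper face 34 mm above the origin. Starts at 0 to 0.012. It grips the bore: about 8 N in all moves it; it carries the piston's and tamper's weight and stays where left.
- piston: Narrow metal piston, loose, standing stem up: body 38 mm across, 32 mm high, lower edge bevelled; on top a straight stem 18 mm across, from 34 to 62 mm above the underside. Origin: centre of the underside, z up the stem. About 0.15 kg. (The wide piston, which does not fit, is 56 mm across and 50 mm high in all.)
- tamper: Long narrow tamper, loose, standing upright: steel foot 36 mm across, 20 mm high, then a straight round wooden handle 28 mm across from 36 to 144 mm above the underside; top at 150 mm. Origin: centre of the foot's underside, z up the handle. About 0.25 kg. (The wide tamper, which does not fit, has a foot 58 mm across and is 95 mm high.)
Things that resemble listed ones, but are neither listed nor needed, are in the scene too. What is shaped like the piston but purple or yellow is not meant.

How it is judged:
On the way, in this order (a step that is already met when the one before it is completed fails the run):
1. the narrow piston is in the tube, stem up and let go, on the seal (horizontal distance between piston and brew_tube below 0.012 m and z of piston in the frame of brew_tube below 0.095 m and angle between piston's own z axis and vertical below 0.45 rad and contact force between piston and the fingers below 0.1 N), for 0.2 s.
2. the held tamper presses firmly (over 4 N) on the piston with the seal at the bottom (value of joint seal above 0.04 m and contact force between tamper and piston above 4 N and contact force between the fingers and tamper above 2 N), for 0.1 s.
At the end, for the whole second after the job is handed in: The seal is pushed down at least 40 of its 45 mm, the piston stands stem up in the tube within 8 mm of its lowest place, upright within 17 degrees, and the tamper stands let go and at rest in the tube on top of the piston, upright within 20 degrees, its foot no more than 108 mm above the counter (value of joint seal above 0.04 m and horizontal distance between piston and brew_tube below 0.012 m and z of piston in the frame of brew_tube below 0.042 m and angle between piston's own z axis and vertical below 0.3 rad and horizontal distance between tamper and brew_tube below 0.02 m and z of tamper in the frame of brew_tube below 0.108 m and angle between tamper's own z axis and vertical below 0.35 rad and contact force between tamper and piston above 0.3 N and linear speed of each of tamper, piston below 0.02 m/s); the robot touches nothing.
It also fails if it takes over 64 s, if anything falls off the work surface, if the arm or the gripper's body presses on something with over 40 N, if the wrist force passes 120 N, or if a joint passes its speed limit or range.

### The arm

A 7-joint arm with a two-finger parallel gripper is mounted at the origin on the work surface. World frame = base frame: x ahead of the robot, y to its left, z up, the work surface at z = 0. Lengths are in m, angles in rad, forces in N, time in s.
With the tool pointing down it reaches from about 0.35 to 0.9 m from the base axis. Payload 19.9 kg.
Tool frame: the origin (TCP) lies at the very end of the fingers, on their centre line; the grasp point (between the pads) lies 19 mm behind it (manip.pinch_z is the distance from the TCP to the grasp point, in m); z points along the fingers, y is the line along which they close (so a half turn about z gives the same grasp; the last joint's range is limited). The gripper opens to 94 mm and grips with 3 to 60 N. Pads are 16 mm wide; open, the fingers measure 119 mm over their backs; the gripper's body (75 mm by 177 mm) begins 78 mm behind the grasp point.
Start: joints at [1.204, 0.417, -0.01, 1.614, 0.005, 1.111, -0.053], TCP at [0.2, -0.592, 0.174] pointing down, gripper open.
Joint ranges: [-2.81, 2.81], [-0.39, 2.02], [-1.27, 1.25], [0.06, 2.57], [-1.19, 4.33], [0.19, 2], [-2.82, 2.82]. Speed limits (rad/s): [1.89, 1.89, 2.39, 2.39, 3.01, 3.01, 3.01].

### API

Orientations are given as a rotation vector (axis times angle).
In Python, from workcell import manip gives the robot as it stands.
- The arm moves only by the tool send_rows, never from a script. Its argument "increments" is a list of rows, each a list of 7 numbers: the shift along the tool's x, y, z normalised to -1 to 1, where 1 is 0.025 m, then the turn, a rotation vector about the tool's x, y, z normalised to -1 to 1, where 1 is 4 degrees, then the closure, from -1 (fully open) to 1 (shut), so that 0 is half open. A call has 1 to 12 rows; each row shifts and turns the commanded pose from where the row before left it, along the tool's axes as they then stand; what a row does not reach is not made up. A row lasts 1/12 s, in which the tool goes at most 41.7 mm and 7.16 degrees, less where a joint would pass 70% of its speed; a pose out of reach is approached as far as the arm can. A call with a number of a shift or a turn outside -1 to 1 is refused whole. A call with a gripper value outside its range is refused whole. The fingers move at their own pace and stop on an object; "squeeze" is the grip in N (left out, the last holds). Time passes only in rows, so rows that do not move let the fingers close. It gives the time, the measured TCP pose, the force, the opening and the grip force at its end, in the units of the state.
- manip.read_state(): the state, without advancing time (a new reading comes with each control period).
- manip.snapshot(name): name is "scene" or "top" or "wrist"; returns the picture (480x640x3 uint8, red, green, blue); there is no depth.
- manip.camera_model(name): a dict with "camera_matrix" (3x3 intrinsics, pixels), "extrinsics" (4x4, takes a point from camera to world coordinates). Camera axes: x right, y down, z forward; pixel columns grow to the right and rows downward; lengths in m; the calibration is good to about 2 mm. A picture is of the moment at which its call begins: read the wrist's pose just before it. camera_model takes no time and is no camera call; for the wrist camera it gives the pose at the moment of the call.
- manip.sign_off(): hands the job in; it is judged then, once.
The state is a dict: "time_s": time; "qpos": joint angles; "dq": joint speeds; "joint_efforts": joint torques, N m; "tool_pos": TCP position; "orientation": TCP orientation; "ft_force": force on the tool from outside, world axes, zero at the start; "torque": the same for the moment, N m; "grip_width": finger opening in m; "gripper_force": force on a finger pad.
Only numpy, scipy, OpenCV 4.12 (cv2) and the standard library are available. Lean on these libraries where they do the work, as an engineer would, in place of code of your own. Each camera call takes 0.05 s, during which the arm holds its last target. There are 200 camera calls.

## Working session

There is one attempt and no reset: what is moved stays moved. The work goes in short steps, Python scripts to look and compute and a tool call to move; the robot and the scene stay as the last step left them, time stands still between calls to the robot, and variables do not carry over. Pictures are saved under pics/ and viewed, at most 10 in all, crops included, and the job is handed in when it is done.

Besides the shell and the picture viewer there is one more tool, called after "Request:" by a JSON object that holds its "op" and its "data", one argument or row to a line. send_rows: Moves the arm, as the interface text tells. Its arguments: {"type":"object","properties":{"increments":{"type":"array","items":{"type":"array","items":{"type":"number"}}},"squeeze":{"type":"number"}},"required":["increments"]}

```bash
mkdir -p pics; cat > h.py <<'E'
import numpy as np, cv2
from workcell import manip
from scipy.spatial.transform import Rotation as R
def ray(cm,u,v,z):
    K=cm["camera_matrix"];T=np.array(cm["extrinsics"])
    d=T[:3,:3]@np.linalg.inv(K)@np.array([u,v,1.]);o=T[:3,3]
    return o+d*(z-o[2])/d[2]
def proj(cm,p):
    T=np.linalg.inv(np.array(cm["extrinsics"]));q=np.array(cm["camera_matrix"])@(T[:3,:3]@np.array(p)+T[:3,3]);return q[:2]/q[2]
def save(n,f):
    cm=manip.camera_model(n);im=manip.snapshot(n);cv2.imwrite(f"pics/{f}.png",im[:,:,::-1]);return cm,im
E
python3 - <<'E'
from h import *
np.set_printoptions(precision=4,suppress=True)
s=manip.read_state();print(s)
for n in("scene","top"):
    cm,im=save(n,n+"0");print(n,cm["camera_matrix"],cm["extrinsics"])
E
```

```text
{'time_s': 0.0, 'qpos': array([ 1.2035,  0.418 , -0.0103,  1.6142,  0.0047,  1.1107, -0.053 ]), 'dq': array([ 0.0007,  0.0001, -0.0009,  0.0006,  0.0002,  0.0003, -0.0011]), 'joint_efforts': array([  0.001 , -85.1259,   0.6395, -42.5981,  -0.0489,   0.0186,
         0.    ]), 'tool_pos': array([ 0.1999, -0.5917,  0.173 ]), 'orientation': array([-3.0989, -0.5093,  0.0004]), 'ft_force': array([-0.5769, -0.3856,  0.2879]), 'torque': array([ 0.0197, -0.0379,  0.0207]), 'gripper_force': 0.0, 'grip_width': 0.09388620792927448}
scene [[541.5763   0.     327.7533]
 [  0.     541.5763 243.8136]
 [  0.       0.       1.    ]] [[-0.6356  0.5253 -0.5657  1.1993]
 [ 0.7718  0.4161 -0.4808  0.5841]
 [-0.0171 -0.7422 -0.6699  0.8441]
 [ 0.      0.      0.      1.    ]]
top [[576.3195   0.     316.0571]
 [  0.     576.3195 234.6187]
 [  0.       0.       1.    ]] [[ 0.1112 -0.9722  0.2059  0.2861]
 [-0.9938 -0.1093  0.0208  0.0172]
 [ 0.0023 -0.2069 -0.9784  1.2373]
 [ 0.      0.      0.      1.    ]]
```

View pics/scene0.png

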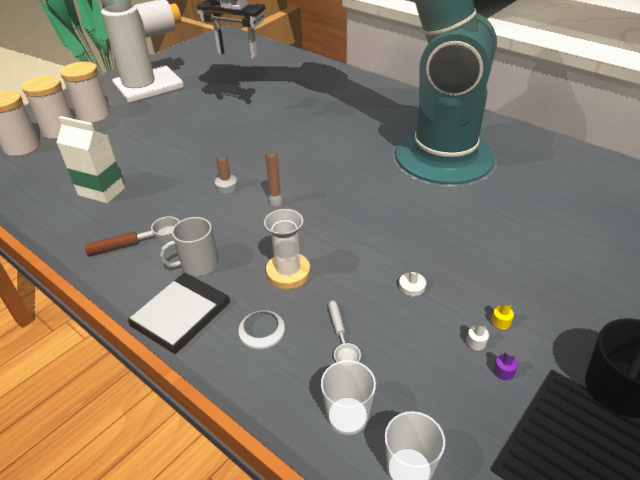

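View pics/top0.png

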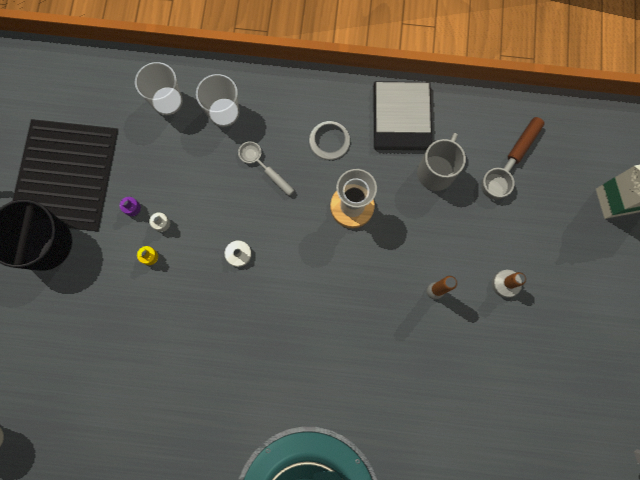

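Scene view: tube at (288,270), narrow tamper (274,180), narrow silver piston (478,337) between yellow (503,317) and purple (505,366). Top view: tube foot at (353,208), piston (159,221), and tamper foot (437,293).

```bash
cat > m.py <<'E'
from h import *
np.set_printoptions(precision=4,suppress=True)
C={n:manip.camera_model(n) for n in("scene","top")}
I={n:cv2.imread(f"pics/{n}0.png") for n in C}
def blob(n,mask,u,v,r):
    m=np.zeros(mask.shape,np.uint8);m[v-r:v+r,u-r:u+r]=mask[v-r:v+r,u-r:u+r]*255
    k,l,s,c=cv2.connectedComponentsWithStats(m);i=1+np.argmax(s[1:,4]);return (l==i).astype(np.uint8),s[i],c[i]
def white(im,t):
    h=cv2.cvtColor(im,cv2.COLOR_BGR2HSV);return (h[...,2]>t)&(h[...,1]<60)
def hue(im,a,b,s=120,v=50):
    h=cv2.cvtColor(im,cv2.COLOR_BGR2HSV);return (h[...,0]>=a)&(h[...,0]<=b)&(h[...,1]>s)&(h[...,2]>v)
def rep(name,n,mask,u,v,r,z):
    m,s,c=blob(n,mask,u,v,r);print(name,n,s,c,ray(C[n],*c,z));return m
rep("piston","scene",white(I["scene"],140),478,337,14,.028)
rep("piston","top",white(I["top"],140),159,221,14,.028)
for nm,a,b,uv in(("yel",22,32,(147,255)),("pur",130,155,(129,205))):rep(nm,"top",hue(I["top"],a,b),*uv,16,.028)
for n,uv in(("scene",(288,270)),("top",(353,208))):
    m=rep("foot",n,hue(I[n],8,24,90,90),*uv,28,.02)
    c=max(cv2.findContours(m,0,1)[0],key=cv2.contourArea);h=cv2.convexHull(c)
    e=cv2.fitEllipse(h);print("ell",e,ray(C[n],*e[0],.012))
for n,uv in(("scene",(273,175)),("top",(443,287))):
    m=rep("handle",n,hue(I[n],0,14,90,40),*uv,26,.09)
E
python3 m.py
python3 - <<'E'
import cv2,numpy as np
t=cv2.imread('pics/top0.png');s=cv2.imread('pics/scene0.png')
f=lambda i,u,v:cv2.resize(i[v-33:v+33,u-33:u+33],(264,264),interpolation=cv2.INTER_NEAREST)
cv2.imwrite('pics/c.png',np.vstack([np.hstack([f(t,159,221),f(t,353,205),f(t,440,288)]),np.hstack([f(s,478,337),f(s,288,250),f(s,274,180)])]))
E
```

```text
piston scene [468 326  22  25 377] [478.6446 337.2493] [0.5363 0.387  0.028 ]
piston top [149 212  18  17 167] [157.3952 220.0838] [0.5342 0.3862 0.028 ]
yel top [137 246  21  20 308] [147.2078 255.4513] [0.4554 0.3948 0.028 ]
pur top [120 197  20  19 275] [129.8145 206.1636] [0.5581 0.4507 0.028 ]
foot scene [266 254  44  35 741] [287.6734 274.3819] [ 0.6322 -0.0125  0.02  ]
ell ((287.7901611328125, 269.8523254394531), (37.16465759277344, 45.123714447021484), 85.21839141845703) [ 0.6163 -0.0275  0.012 ]
foot top [330 191  45  37 684] [350.0234 212.845 ] [ 0.5986 -0.025   0.02  ]
ell ((351.8952941894531, 205.50372314453125), (42.440120697021484, 44.22847366333008), 95.75651550292969) [ 0.6177 -0.0277  0.012 ]
handle scene [266 153  14  43 416] [272.9038 174.125 ] [ 0.4502 -0.2223  0.09  ]
handle top [432 276  25  20 242] [442.0413 286.4008] [ 0.4505 -0.2203  0.09  ]
```

View pics/c.png

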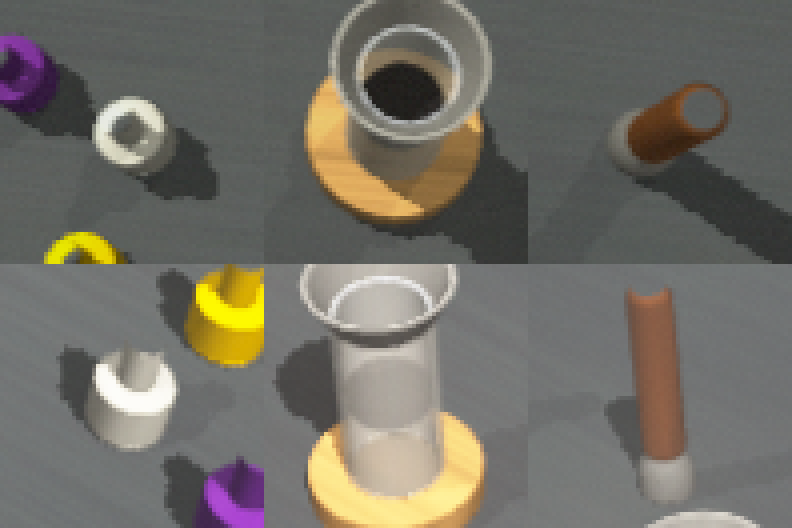

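Crops: piston standing clear of its neighbours, the tube with black seal visible inside, and the narrow tamper upright. The two views agree to about 2 mm: piston (0.5345, 0.387), tube (0.617, -0.0275), tamper (0.450, -0.221).

```bash
cat >> h.py <<'E'
def plan(*wps):
    s=manip.read_state();Rm=R.from_rotvec(s["orientation"]).as_matrix();p=np.array(s["tool_pos"])
    print("t",s["time_s"],"p",p.round(4),"q",s["qpos"].round(2),"w",round(s["grip_width"],4),"toolx",Rm[:,0].round(3),"y",Rm[:,1].round(3),"z",Rm[:,2].round(3))
    for w in wps:
        d=Rm.T@(np.array(w)-p)/.025;print(w,"units",d.round(2),"min rows",int(np.ceil(abs(d).max())));p=np.array(w)
E
python3 - <<'E'
from h import *
plan((.3,-.45,.32),(.46,-.1,.32),(.5,.2,.3),(.5345,.387,.2))
E
```

```text
t 0.1 p [ 0.1999 -0.5918  0.1731] q [ 1.2   0.42 -0.01  1.61  0.    1.11 -0.05] w 0.0942 toolx [ 0.947  0.32  -0.   ] y [ 0.32  -0.947 -0.001] z [-0.     0.001 -1.   ]
(0.3, -0.45, 0.32) units [ 5.61 -4.1  -5.87] min rows 6
(0.46, -0.1, 0.32) units [ 1.054e+01 -1.121e+01  1.000e-02] min rows 12
(0.5, 0.2, 0.3) units [  5.36 -10.86   0.81] min rows 11
(0.5345, 0.387, 0.2) units [ 3.7  -6.64  4.01] min rows 7
```

Request:
{"op": "send_rows", "data": {
  "increments": [
    [0.7,-0.51,-0.73,0,0,0,0],
    [0.7,-0.51,-0.73,0,0,0,0],
    [0.7,-0.51,-0.73,0,0,0,0],
    [0.7,-0.51,-0.73,0,0,0,0],
    [0.7,-0.51,-0.73,0,0,0,0],
    [0.7,-0.51,-0.73,0,0,0,0],
    [0.7,-0.51,-0.73,0,0,0,0],
    [0.7,-0.51,-0.73,0,0,0,0],
    [0.75,-0.8,0,0,0,0,0],
    [0.75,-0.8,0,0,0,0,0],
    [0.75,-0.8,0,0,0,0,0],
    [0.75,-0.8,0,0,0,0,0]
  ]
}}

```text
time_s: 1.1
tool_pos: [0.3457, -0.3495, 0.3195]
orientation: [-3.1, -0.509, 0.001]
ft_force: [0.5, -0.3, -0.1]
grip_width: 0.0467
gripper_force: 0.0
```

Request:
{"op": "send_rows", "data": {
  "increments": [
    [0.75,-0.8,0,0,0,0,0],
    [0.75,-0.8,0,0,0,0,0],
    [0.75,-0.8,0,0,0,0,0],
    [0.75,-0.8,0,0,0,0,0],
    [0.75,-0.8,0,0,0,0,0],
    [0.75,-0.8,0,0,0,0,0],
    [0.75,-0.8,0,0,0,0,0],
    [0.75,-0.8,0,0,0,0,0],
    [0.75,-0.8,0,0,0,0,0],
    [0.75,-0.8,0,0,0,0,0],
    [0.4,-0.8,0,0,0,0,0],
    [0.4,-0.8,0,0,0,0,0]
  ]
}}

```text
time_s: 2.1
tool_pos: [0.4653, -0.0557, 0.3193]
orientation: [-3.099, -0.51, 0.001]
ft_force: [0.3, -0.4, -0.2]
grip_width: 0.0465
gripper_force: 0.0
```

```bash
python3 -c "
from h import *
plan((.5345,.387,.2))"
```

```text
t 2.1 p [ 0.4653 -0.0557  0.3193] q [ 0.54  0.04 -0.5   1.76  0.02  1.35 -1.21] w 0.0465 toolx [ 0.947  0.321 -0.   ] y [ 0.321 -0.947 -0.001] z [-0.001  0.    -1.   ]
(0.5345, 0.387, 0.2) units [  8.3  -15.88   4.78] min rows 16
```

Request:
{"op": "send_rows", "data": {
  "increments": [
    [0.42,-0.8,0.1,0,0,0,0],
    [0.42,-0.8,0.1,0,0,0,0],
    [0.42,-0.8,0.1,0,0,0,0],
    [0.42,-0.8,0.1,0,0,0,0],
    [0.42,-0.8,0.1,0,0,0,0],
    [0.42,-0.8,0.1,0,0,0,0],
    [0.42,-0.8,0.1,0,0,0,0],
    [0.42,-0.8,0.1,0,0,0,0],
    [0.42,-0.8,0.1,0,0,0,0],
    [0.42,-0.8,0.1,0,0,0,0],
    [0.42,-0.8,0.4,0,0,0,0],
    [0.42,-0.8,0.4,0,0,0,0]
  ]
}}

```text
time_s: 3.1
tool_pos: [0.5079, 0.2117, 0.2743]
orientation: [-3.1, -0.509, -0.0]
ft_force: [0.7, -0.7, 0.0]
grip_width: 0.0469
gripper_force: 0.0
```

Request:
{"op": "send_rows", "data": {
  "increments": [
    [0.4,-0.8,0.4,0,0,0,0],
    [0.4,-0.8,0.4,0,0,0,0],
    [0.4,-0.8,0.4,0,0,0,0],
    [0.4,-0.8,0.4,0,0,0,0],
    [0.4,-0.8,0.4,0,0,0,0],
    [0.4,-0.8,0.4,0,0,0,0],
    [0.4,-0.8,0.4,0,0,0,0],
    [0.4,-0.8,0.4,0,0,0,0],
    [0,0,0,0,0,0,0],
    [0,0,0,0,0,0,0]
  ]
}}

```text
time_s: 3.93
tool_pos: [0.5315, 0.3886, 0.1935]
orientation: [3.099, 0.512, -0.003]
ft_force: [-0.2, 0.2, -0.2]
grip_width: 0.0468
gripper_force: 0.0
```

```bash
python3 -c "
from h import *
plan((.5345,.387,.2),(.5345,.387,.09))
cm,im=save('wrist','w1');print(np.array(cm['extrinsics']).round(3));print(proj(cm,(.5345,.387,.062)))"
```

```text
t 3.9333 p [0.5315 0.3886 0.1935] q [-0.2   0.55 -0.69  1.48  0.36  1.24 -2.19] w 0.0468 toolx [ 0.947  0.322 -0.002] y [ 0.322 -0.947 -0.   ] z [-0.002 -0.    -1.   ]
(0.5345, 0.387, 0.2) units [ 0.09  0.1  -0.26] min rows 1
(0.5345, 0.387, 0.09) units [0.01 0.   4.4 ] min rows 5
[[ 0.322 -0.91  -0.26   0.606]
 [-0.947 -0.31  -0.088  0.414]
 [ 0.     0.274 -0.962  0.405]
 [ 0.     0.     0.     1.   ]]
[322.18437697 217.18461414]
```

View pics/w1.png

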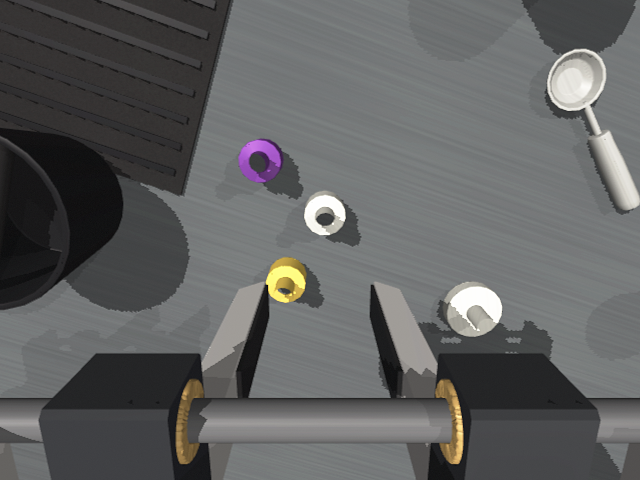

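Wrist view: piston ring at (325,214), stem top at about (325,217). Predicted position was (322,217), so it agrees.

```bash
python3 -c "
from h import *
im=cv2.imread('pics/w1.png');cm=manip.camera_model('wrist')
g=((im.min(2)>130)).astype(np.uint8);m=np.zeros_like(g);m[185:245,295:355]=g[185:245,295:355]
c=max(cv2.findContours(m,0,1)[0],key=cv2.contourArea);(e,r)=cv2.minEnclosingCircle(c);print(e,r,ray(cm,*e,.032),ray(cm,325,217,.062))
p=ray(cm,*e,.032)
plan((p[0],p[1],.1),(p[0],p[1],.041))"
```

```text
(323.3082275390625, 212.5410919189453) 22.701343536376953 [0.53329483 0.38410481 0.032     ] [0.53601773 0.38385773 0.062     ]
t 3.9833 p [0.5321 0.3877 0.1942] q [-0.2   0.55 -0.69  1.48  0.36  1.24 -2.19] w 0.0469 toolx [ 0.947  0.321 -0.001] y [ 0.321 -0.947  0.   ] z [-0.001 -0.    -1.   ]
(np.float64(0.5332948309552693), np.float64(0.38410481459984774), 0.1) units [0.   0.15 3.77] min rows 4
(np.float64(0.5332948309552693), np.float64(0.38410481459984774), 0.041) units [ 0.   -0.    2.36] min rows 3
```

Request:
{"op": "send_rows", "data": {
  "increments": [
    [0.06,0.13,0.7,0,0,0,0],
    [0,0,0.8,0,0,0,0],
    [0,0,0.8,0,0,0,0],
    [0,0,0.8,0,0,0,0],
    [0,0,0.8,0,0,0,0],
    [0,0,0.8,0,0,0,0],
    [0,0,0.6,0,0,0,0],
    [0,0,0.5,0,0,0,0],
    [0,0,0.33,0,0,0,0],
    [0,0,0,0,0,0,0],
    [0,0,0,0,0,0,0]
  ]
}}

```text
time_s: 4.9
tool_pos: [0.5351, 0.3853, 0.0418]
orientation: [-3.1, -0.509, -0.0]
ft_force: [-0.1, 0.2, -0.1]
grip_width: 0.0469
gripper_force: 0.0
```

```bash
python3 -c "
from h import *
plan((.5345,.385,.041))
save('wrist','w2')"
```

```text
t 4.9 p [0.5351 0.3853 0.0418] q [-0.24  0.7  -0.62  1.61  0.47  0.99 -2.26] w 0.0469 toolx [0.947 0.32  0.   ] y [ 0.32  -0.947 -0.   ] z [ 0.  0. -1.]
(0.5345, 0.385, 0.041) units [-0.02  0.    0.03] min rows 1
```

View pics/w2.png

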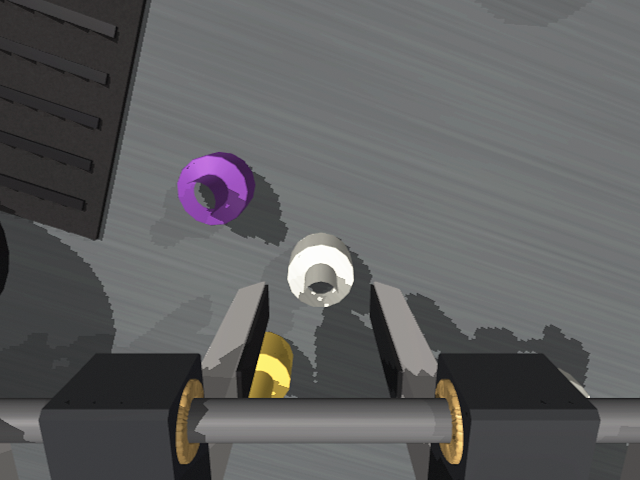

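Wrist view: stem top at about (320,287), between the fingers whose tips are at (268,290) and (372,290).

```bash
python3 -c "
from h import *
cm=manip.camera_model('wrist')
print(proj(cm,(.5351,.3853,.042)),proj(cm,(.5351,.3853,.062)),ray(cm,320,287,.062))
im=cv2.imread('pics/w2.png')
g=((im.min(2)>215)).astype(np.uint8);m=np.zeros_like(g);m[235:310,285:357]=g[235:310,285:357]
ys,xs=np.nonzero(m);e=cv2.fitEllipse(cv2.convexHull(np.c_[xs,ys].astype(np.int32)));print(e,ray(cm,*e[0],.032))
"
```

```text
[319.74563064 274.89646683] [319.81154208 289.04285248] [0.53615309 0.38555848 0.062     ]
((320.11474609375, 275.44354248046875), (61.27946853637695, 64.69336700439453), 90.91096496582031) [0.53134693 0.3837923  0.032     ]
```

Request:
{"op": "send_rows", "data": {
  "increments": [
    [-0.02,0,0,0,0,0,1],
    [0,0,0,0,0,0,1],
    [0,0,0,0,0,0,1],
    [0,0,0,0,0,0,1],
    [0,0,0,0,0,0,1],
    [0,0,0,0,0,0,1]
  ],
  "squeeze": 30
}}

```text
time_s: 5.45
tool_pos: [0.5344, 0.3851, 0.0415]
orientation: [-3.1, -0.509, -0.0]
ft_force: [0.2, -0.6, 0.5]
grip_width: 0.0104
gripper_force: 0.0
```

```bash
python3 -c "
from h import *
plan((.5345,.385,.23),(.56,.15,.25),(.617,-.0275,.235))"
```

```text
t 5.45 p [0.5344 0.3851 0.0415] q [-0.24  0.7  -0.62  1.61  0.47  0.99 -2.26] w 0.0104 toolx [0.947 0.32  0.   ] y [ 0.32  -0.947 -0.   ] z [ 0.  0. -1.]
(0.5345, 0.385, 0.23) units [ 0.    0.   -7.54] min rows 8
(0.56, 0.15, 0.25) units [-2.04  9.23 -0.8 ] min rows 10
(0.617, -0.0275, 0.235) units [-0.11  7.46  0.6 ] min rows 8
```

```bash
python3 -c "
from h import *
save('wrist','w3');print(manip.read_state())"
```

```text
{'time_s': 5.5, 'qpos': array([-0.24102668,  0.70130475, -0.62331521,  1.60870364,  0.46872116,
        0.98545727, -2.2611089 ]), 'dq': array([ 0.00086748,  0.00016336,  0.00021051,  0.00048134,  0.0001578 ,
       -0.00076358, -0.00012683]), 'joint_efforts': array([ 5.63145499e-03, -9.70352054e+01, -1.68261498e+01, -3.54876673e+01,
        4.48779145e-02, -6.48394343e-02,  6.79323512e-04]), 'tool_pos': array([0.53435715, 0.38507937, 0.04145506]), 'orientation': array([-3.09992820e+00, -5.09443153e-01,  8.17162627e-05]), 'ft_force': array([ 0.00290449, -0.71135213,  0.0573795 ]), 'torque': array([-0.0123946 , -0.01767074,  0.00137428]), 'gripper_force': 0.0, 'grip_width': 0.006584453368911689}
```

View pics/w3.png

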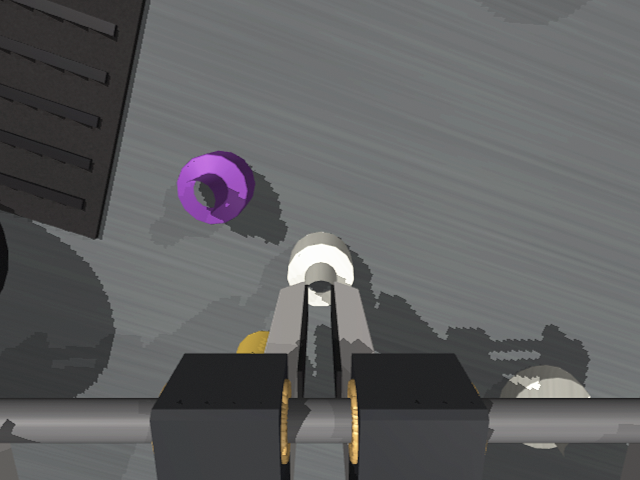

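Wrist view: the fingers, now almost shut, pass in front of the stem at (320,285) without holding it. The fingertips look higher than the stem top, so I'm checking the fingertip geometry.

```bash
python3 -c "
from h import *
cm=manip.camera_model('wrist');K=cm['camera_matrix'];T=np.array(cm['extrinsics']);print(K[0][0],manip.pinch_z,manip.read_state()['grip_width'])
Rm=R.from_rotvec(manip.read_state()['orientation']).as_matrix();p=manip.read_state()['tool_pos']
for d in [(0,0,0),(.008,0,0),(-.008,0,0),(0,0,-.019),(.008,0,-.019),(0,.0235,0),(.008,.0235,0),(.008,.0235,-.02),(.008,.0235,-.04)]:
    print(d,proj(cm,p+Rm@np.array(d)))
"
```

```text
416.94429998488033 0.0188 0.006584453368911689
(0, 0, 0) [319.35626683 274.77389332]
(0.008, 0, 0) [319.36240051 260.67169181]
(-0.008, 0, 0) [319.35025095 288.60523772]
(0, 0, -0.019) [319.40070667 288.19221603]
(0.008, 0, -0.019) [319.40786377 272.97021708]
(0, 0.0235, 0) [362.978807   274.77587203]
(0.008, 0.0235, 0) [363.41204858 260.6743047 ]
(0.008, 0.0235, -0.02) [367.63217088 273.68105678]
(0.008, 0.0235, -0.04) [372.73532146 289.40937214]
```

```bash
python3 -c "
from h import *
cm=manip.camera_model('scene');p=np.array([.2,-.592,.173])
y=np.array([.32,-.947,0])
for z in (0,.019,.038): print(z,proj(cm,p+y*.053+[0,0,z]),proj(cm,p-y*.053+[0,0,z]))
im=cv2.imread('pics/scene0.png')
cv2.imwrite('pics/c2.png',cv2.resize(im[0:75,190:280],(720,600),interpolation=cv2.INTER_NEAREST))
"
```

```text
0 [222.29549657  64.43166736] [254.5915071   69.38708316]
0.019 [221.33581172  58.16133476] [253.87854861  63.04000071]
0.038 [220.36056004  51.78929255] [253.15380713  56.58802076]
```

View pics/c2.png

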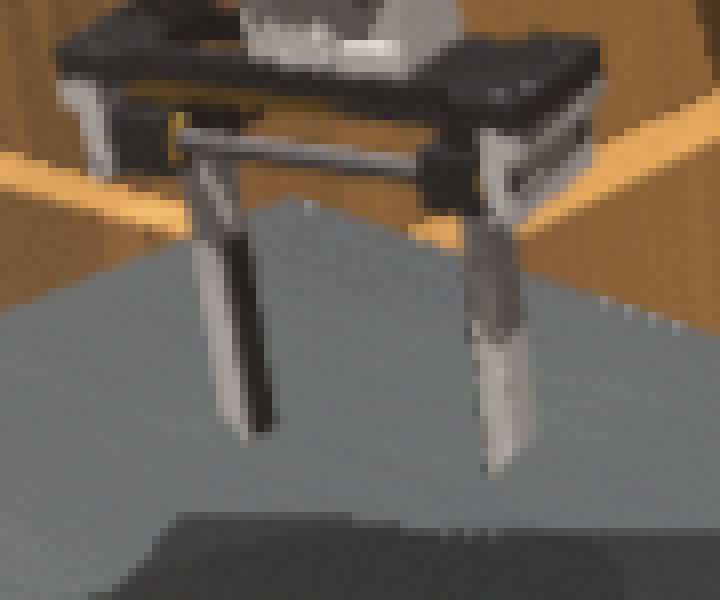

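The fingertips sit about 34 mm higher than the reported TCP: the scene crop shows them at (221,54.6) and (251,59), and the wrist view gives 34.5 mm. I'll allow for that by opening, going down 36 mm further and closing again.

Request:
{"op": "send_rows", "data": {
  "increments": [
    [0,0,0,0,0,0,0],
    [0,0,0,0,0,0,0],
    [0,0,0,0,0,0,0],
    [0,0,0,0,0,0,0],
    [0,0,0,0,0,0,0],
    [0,0,0,0,0,0,0],
    [0,0,0,0,0,0,0]
  ]
}}

```text
time_s: 6.08
tool_pos: [0.5344, 0.3851, 0.0414]
orientation: [-3.1, -0.509, 0.0]
ft_force: [-0.7, -0.0, 0.1]
grip_width: 0.046
gripper_force: 0.0
```

Request:
{"op": "send_rows", "data": {
  "increments": [
    [0,0,0.3,0,0,0,0],
    [0,0,0.3,0,0,0,0],
    [0,0,0.3,0,0,0,0],
    [0,0,0.3,0,0,0,0],
    [0,0,0.22,0,0,0,0],
    [0,0,0,0,0,0,0],
    [0,0,0,0,0,0,1],
    [0,0,0,0,0,0,1],
    [0,0,0,0,0,0,1],
    [0,0,0,0,0,0,1],
    [0,0,0,0,0,0,1],
    [0,0,0,0,0,0,1]
  ],
  "squeeze": 30
}}

```text
time_s: 7.08
tool_pos: [0.5345, 0.3851, 0.0062]
orientation: [-3.1, -0.509, -0.001]
ft_force: [0.0, -0.1, 1.2]
grip_width: 0.0174
gripper_force: 30.0
```

Request:
{"op": "send_rows", "data": {
  "increments": [
    [0,0,-0.4,0,0,0,1],
    [0,0,-0.8,0,0,0,1],
    [0,0,-0.8,0,0,0,1],
    [0,0,-0.8,0,0,0,1],
    [0,0,-0.8,0,0,0,1],
    [0,0,-0.8,0,0,0,1],
    [0,0,-0.8,0,0,0,1],
    [0,0,-0.8,0,0,0,1],
    [-0.2,0.6,-0.8,0,0,0,1],
    [-0.2,0.8,-0.8,0,0,0,1],
    [-0.2,0.8,-0.4,0,0,0,1],
    [-0.2,0.8,0,0,0,0,1]
  ]
}}

```text
time_s: 8.08
tool_pos: [0.54, 0.3076, 0.2092]
orientation: [-3.099, -0.51, -0.005]
ft_force: [-0.1, 0.5, -0.1]
grip_width: 0.0177
gripper_force: 30.0
```

Request:
{"op": "send_rows", "data": {
  "increments": [
    [-0.15,0.8,0,0,0,0,1],
    [-0.15,0.8,0,0,0,0,1],
    [-0.15,0.8,0,0,0,0,1],
    [-0.15,0.8,0,0,0,0,1],
    [-0.15,0.8,0,0,0,0,1],
    [-0.15,0.8,0,0,0,0,1],
    [-0.15,0.8,0,0,0,0,1],
    [-0.1,0.8,0,0,0,0,1],
    [-0.1,0.8,0,0,0,0,1],
    [-0.1,0.8,0,0,0,0,1],
    [0,0.8,0,0,0,0,1]
  ]
}}

```text
time_s: 9.0
tool_pos: [0.5776, 0.0874, 0.2067]
orientation: [3.1, 0.51, 0.0]
ft_force: [-0.2, -0.3, -2.2]
grip_width: 0.0177
gripper_force: 30.0
```

```bash
python3 -c "
from h import *
plan((.617,-.0275,.2),(.617,-.0275,.1))"
```

```text
t 9.0 p [0.5776 0.0874 0.2067] q [ 0.31  0.38 -0.67  1.66  0.25  1.18 -1.66] w 0.0177 toolx [0.947 0.32  0.   ] y [ 0.32  -0.947  0.   ] z [ 0. -0. -1.]
(0.617, -0.0275, 0.2) units [0.02 4.86 0.27] min rows 5
(0.617, -0.0275, 0.1) units [-0. -0.  4.] min rows 4
```

Request:
{"op": "send_rows", "data": {
  "increments": [
    [0,0.7,0,0,0,0,1],
    [0,0.7,0,0,0,0,1],
    [0,0.7,0,0,0,0,1],
    [0,0.7,0,0,0,0,1],
    [0,0.7,0,0,0,0,1],
    [0,0.7,0,0,0,0,1],
    [0,0.5,0,0,0,0,1],
    [0,0,0,0,0,0,1],
    [0,0,0,0,0,0,1]
  ]
}}

```text
time_s: 9.75
tool_pos: [0.6153, -0.0229, 0.2061]
orientation: [-3.1, -0.509, 0.0]
ft_force: [-0.0, 0.9, -1.5]
grip_width: 0.0179
gripper_force: 30.0
```

```bash
python3 -c "
from h import *
plan((.617,-.0275,.1))
cm,im=save('wrist','w4')
for z in(.02,.15):print(z,proj(cm,(.617,-.0275,z)))"
```

```text
t 9.75 p [ 0.6153 -0.0229  0.2061] q [ 0.45  0.44 -0.62  1.58  0.27  1.2  -1.47] w 0.0179 toolx [ 0.948  0.32  -0.   ] y [ 0.32  -0.948 -0.   ] z [-0.  0. -1.]
(0.617, -0.0275, 0.1) units [0.   0.2  4.24] min rows 5
0.02 [324.27990521 207.49344342]
0.15 [326.6411158  245.29078629]
```

View pics/w4.png

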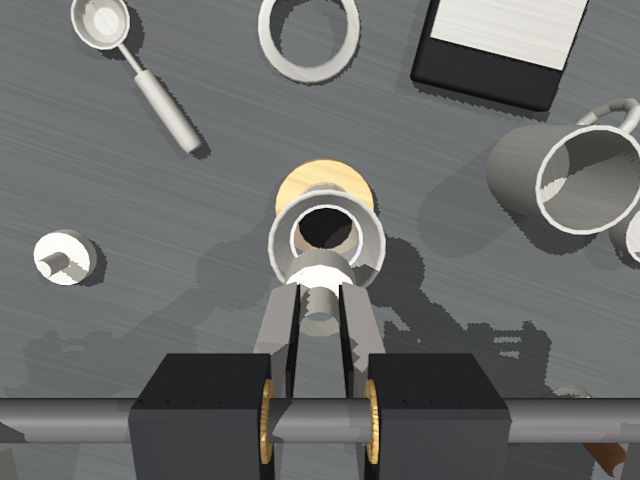

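Wrist view: funnel rim spans columns 269–386 with its top at row 190, so centre about (327.5,246) against a predicted (326.6,245.3). The piston is held at column 320, body front edge at row 250.

```bash
python3 -c "
from h import *
cm=manip.camera_model('wrist');s=manip.read_state();p=s['tool_pos'];Rm=R.from_rotvec(s['orientation']).as_matrix()
P=lambda a,b,z:proj(cm,p+Rm@np.array([a,b,0])+[0,0,z]).round(1)
# underside ~ -.006 rel TCP
print('front under',P(.019,0,-.004),P(.017,0,-.006),'front top',P(.019,0,.026),'stem top c',P(0,0,.056),'back',P(-.009,0,.056))
a=lambda t:(.617+.04*np.cos(t),-.0275+.04*np.sin(t),.15)
q=np.array([proj(cm,a(t)) for t in np.linspace(0,6.28,60)]);print(q.min(0),q.max(0))
im=cv2.imread('pics/w4.png');print(im[240:300:2,320].mean(1).astype(int));print(im[300:345:2,312].mean(1).astype(int));print(im[180:200,327].mean(1).astype(int));print(im[240,262:278].mean(1).astype(int),im[240,378:394].mean(1).astype(int))
"
```

```text
front under [319.4 238.8] [319.4 241.4] front top [319.4 255.9] stem top c [319.5 322.6] back [319.5 342.3]
[268.09422716 185.76291708] [387.80081748 300.7483179 ]
[ 26  26  27  22 142 157 156 155 155 156 156 155 183 254 252 252 252 252
 252 252 252 252 253 192 158 158 158 157 157 156]
[168 167 168 166 166 165 162 117 116 116 130 136 136 137 141 142 139 137
 125 116 115 111 115]
[217 215 198 190 177 165 162 162 161 186 234 228 212 186 151  91  92  95
  98  97]
[107 108 107 107 106 102 158 214 225 218 199 160 118 116 116 116] [148 147 172 202 215 223 228 172  58  65  67  65  66  65  64  64]
```

Request:
{"op": "send_rows", "data": {
  "increments": [
    [0,0.19,0.5,0,0,0,1],
    [0,0,0.5,0,0,0,1],
    [0,0,0.4,0,0,0,1],
    [0,0,0.4,0,0,0,1],
    [0,0,0.4,0,0,0,1],
    [0,0,0.4,0,0,0,1],
    [0,0,0.2,0,0,0,1],
    [0,0,0,0,0,0,1]
  ]
}}

```text
time_s: 10.47
tool_pos: [0.6164, -0.0274, 0.1345]
orientation: [-3.099, -0.51, 0.003]
ft_force: [-1.0, -0.4, -0.9]
grip_width: 0.0173
gripper_force: 30.0
```

Request:
{"op": "send_rows", "data": {
  "increments": [
    [0,0,0.3,0,0,0,1],
    [0,0,0.3,0,0,0,1],
    [0,0,0.3,0,0,0,1],
    [0,0,0.3,0,0,0,1],
    [0,0,0.16,0,0,0,1],
    [0,0,0,0,0,0,1]
  ]
}}

```text
time_s: 10.97
tool_pos: [0.6165, -0.0275, 0.1007]
orientation: [-3.1, -0.509, 0.002]
ft_force: [-0.8, 0.2, -0.7]
grip_width: 0.0175
gripper_force: 30.0
```

Request:
{"op": "send_rows", "data": {
  "increments": [
    [0,0,0,0,0,0,0.5],
    [0,0,0,0,0,0,0.5],
    [0,0,0,0,0,0,0.5],
    [0,0,0,0,0,0,0.5],
    [0,0,-0.2,0,0,0,0.5],
    [0,0,-0.4,0,0,0,0.45],
    [0,0,-0.6,0,0,0,0.4],
    [0,0,-0.8,0,0,0,0.4],
    [0,0,-0.8,0,0,0,0.4],
    [0,0,-0.8,0,0,0,0.4],
    [0,0,-0.8,0,0,0,0.2],
    [0,0,-0.8,0,0,0,0]
  ]
}}

```text
time_s: 11.97
tool_pos: [0.617, -0.0273, 0.2341]
orientation: [3.1, 0.51, 0.001]
ft_force: [-0.9, 0.1, 1.2]
grip_width: 0.0381
gripper_force: 0.0
```

```bash
python3 -c "
from h import *
plan((.617,-.0275,.3))
s,a=save('scene','s5');t,b=save('top','t5');w,c=save('wrist','w5')
f=lambda i,cm,r,k:(lambda q:cv2.resize(i[max(q[1]-r,0):q[1]+r,q[0]-r:q[0]+r],(k,k)))(proj(cm,(.617,-.0275,.1)).astype(int))
cv2.imwrite('pics/c5.png',np.hstack([f(a,s,50,390),f(c,w,70,390)])[:,:,::-1])"
```

```text
t 11.9667 p [ 0.617  -0.0273  0.2341] q [ 0.46  0.42 -0.62  1.55  0.25  1.26 -1.45] w 0.0381 toolx [0.947 0.32  0.001] y [ 0.32  -0.947  0.   ] z [ 0.001  0.    -1.   ]
(0.617, -0.0275, 0.3) units [ 0.    0.01 -2.64] min rows 3
```

View pics/c5.png

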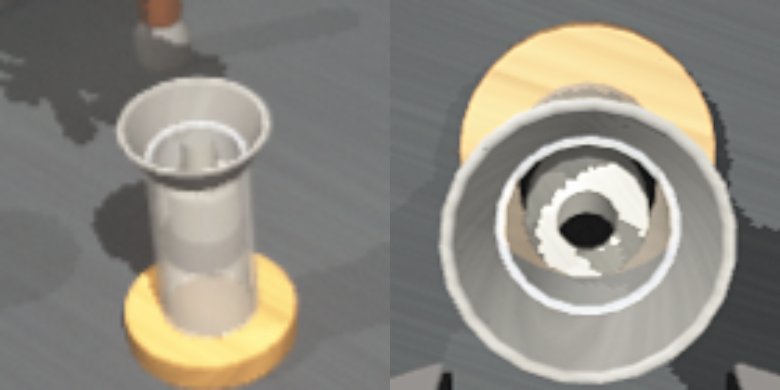

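Crops: the piston is in the tube, stem up and let go, stem at about (587,225) in the wrist crop. Now the tamper.

```bash
python3 -c "
from h import *
plan((.4503,-.221,.24),(.4503,-.221,.056))"
```

```text
t 12.1167 p [ 0.6177 -0.0273  0.2342] q [ 0.46  0.42 -0.62  1.55  0.25  1.26 -1.45] w 0.0462 toolx [0.947 0.32  0.003] y [ 0.32  -0.947  0.001] z [ 0.003 -0.    -1.   ]
(0.4503, -0.221, 0.24) units [-8.82  5.2  -0.25] min rows 9
(0.4503, -0.221, 0.056) units [-0.02 -0.01  7.36] min rows 8
```

Request:
{"op": "send_rows", "data": {
  "increments": [
    [-0.5,0.3,-0.1,0,0,0,-1],
    [-0.84,0.5,-0.1,0,0,0,-1],
    [-0.84,0.5,0,0,0,0,-1],
    [-0.84,0.5,0,0,0,0,-1],
    [-0.84,0.5,0,0,0,0,-1],
    [-0.84,0.5,0,0,0,0,-1],
    [-0.84,0.5,0,0,0,0,-1],
    [-0.84,0.5,0,0,0,0,-1],
    [-0.84,0.5,0,0,0,0,-1],
    [-0.84,0.5,0,0,0,0,-1],
    [-0.7,0.4,0,0,0,0,-1],
    [0,0,0,0,0,0,-1]
  ]
}}

```text
time_s: 13.12
tool_pos: [0.4484, -0.2238, 0.2365]
orientation: [3.101, 0.502, -0.002]
ft_force: [-0.2, -0.7, 0.2]
grip_width: 0.094
gripper_force: 0.0
```

```bash
python3 -c "
from h import *
plan((.4503,-.221,.056))
cm,im=save('wrist','w6')
h=cv2.cvtColor(im,cv2.COLOR_RGB2HSV);m=((h[...,0]<14)&(h[...,1]>90)).astype(np.uint8)
for z in(0,.015,.09,.15):print(z,proj(cm,(.4503,-.221,z)))
k,l,s,c=cv2.connectedComponentsWithStats(m);print([(s[i],c[i].round(1)) for i in range(1,k) if s[i,4]>100])"
```

```text
t 13.1167 p [ 0.4484 -0.2238  0.2365] q [ 0.89  0.17 -0.54  1.82  0.1   1.18 -0.94] w 0.094 toolx [ 0.949  0.316 -0.002] y [ 0.316 -0.949  0.   ] z [-0.001 -0.001 -1.   ]
(0.4503, -0.221, 0.056) units [ 0.12 -0.08  7.22] min rows 8
0 [317.18321393 195.7511485 ]
0.015 [317.12983617 198.16625861]
0.09 [316.7996209  213.10705593]
0.15 [316.42375809 230.11320429]
[(array([ 301,  190,   36,   57, 1071], dtype=int32), array([318.7, 213. ])), (array([456, 208,  49,  40, 942], dtype=int32), array([475.7, 224.1]))]
```

View pics/w6.png

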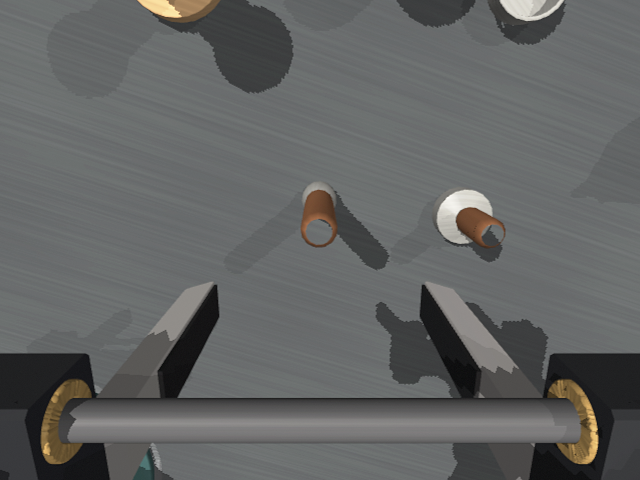

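Wrist view: narrow tamper at (319,215), top at (319,232), within 1.5 mm of the prediction. Going down and gripping it.

Request:
{"op": "send_rows", "data": {
  "increments": [
    [0.08,-0.02,0.5,0,0,0,-1],
    [0,0,0.7,0,0,0,-1],
    [0,0,0.7,0,0,0,-1],
    [0,0,0.7,0,0,0,-1],
    [0,0,0.7,0,0,0,-0.8],
    [0,0,0.7,0,0,0,-0.6],
    [0,0,0.7,0,0,0,-0.4],
    [0,0,0.7,0,0,0,-0.2],
    [0,0,0.7,0,0,0,0],
    [0,0,0.7,0,0,0,0],
    [0,0,0.4,0,0,0,0],
    [0,0,0,0,0,0,0]
  ]
}}

```text
time_s: 14.17
tool_pos: [0.4521, -0.2183, 0.0551]
orientation: [-3.097, -0.511, 0.003]
ft_force: [-0.8, 0.3, 0.1]
grip_width: 0.0474
gripper_force: 0.0
```

Request:
{"op": "send_rows", "data": {
  "increments": [
    [0,0,0,0,0,0,1],
    [0,0,0,0,0,0,1],
    [0,0,0,0,0,0,1],
    [0,0,0,0,0,0,1],
    [0,0,0,0,0,0,1]
  ],
  "squeeze": 55
}}

```text
time_s: 14.58
tool_pos: [0.4534, -0.2198, 0.0577]
orientation: [3.099, 0.509, 0.002]
ft_force: [-1.2, -0.4, 7.4]
grip_width: 0.0273
gripper_force: 55.0
```

Request:
{"op": "send_rows", "data": {
  "increments": [
    [0,0,-0.4,0,0,0,1],
    [0,0,-0.7,0,0,0,1],
    [0,0,-0.8,0,0,0,1],
    [0,0,-0.8,0,0,0,1],
    [0,0,-0.8,0,0,0,1],
    [0,0,-0.8,0,0,0,1],
    [0,0,-0.8,0,0,0,1],
    [0,0,-0.8,0,0,0,1],
    [0,0,-0.8,0,0,0,1],
    [0,0,-0.8,0,0,0,1],
    [0,0,-0.2,0,0,0,1],
    [0,0,0,0,0,0,1]
  ]
}}

```text
time_s: 15.58
tool_pos: [0.4533, -0.2197, 0.2507]
orientation: [3.098, 0.509, 0.002]
ft_force: [-0.2, -0.4, -2.9]
grip_width: 0.0276
gripper_force: 55.0
```

```bash
python3 -c "
from h import *
plan((.6165,-.027,.245))"
```

```text
t 15.5833 p [ 0.4533 -0.2197  0.2507] q [ 0.89  0.16 -0.55  1.8   0.09  1.21 -0.94] w 0.0276 toolx [0.947 0.32  0.001] y [ 0.32  -0.947  0.002] z [ 0.002 -0.001 -1.   ]
(0.6165, -0.027, 0.245) units [ 8.65 -5.21  0.23] min rows 9
```

Request:
{"op": "send_rows", "data": {
  "increments": [
    [0.4,-0.26,0,0,0,0,1],
    [0.8,-0.48,0,0,0,0,1],
    [0.8,-0.48,0,0,0,0,1],
    [0.8,-0.48,0,0,0,0,1],
    [0.8,-0.48,0,0,0,0,1],
    [0.8,-0.48,0,0,0,0,1],
    [0.8,-0.48,0,0,0,0,1],
    [0.8,-0.48,0,0,0,0,1],
    [0.8,-0.48,0,0,0,0,1],
    [0.8,-0.48,0,0,0,0,1],
    [0.85,-0.51,0,0,0,0,1],
    [0,0,0,0,0,0,1]
  ]
}}

```text
time_s: 16.58
tool_pos: [0.6133, -0.0268, 0.2475]
orientation: [-3.096, -0.516, 0.002]
ft_force: [0.2, 1.1, -3.2]
grip_width: 0.0274
gripper_force: 55.0
```

```bash
python3 -c "
from h import *
plan((.6165,-.027,.16))
s=manip.read_state();p=s['tool_pos'];Rm=R.from_rotvec(s['orientation']).as_matrix()
for n in('scene','top'):
    cm,im=save(n,n+'7')
    h=cv2.cvtColor(im,cv2.COLOR_RGB2HSV);m=((h[...,0]<14)&(h[...,1]>90)&(h[...,2]>40)).astype(np.uint8)
    b=p+[0,0,-.0577]
    for z in(0,.01,.036,.09,.15):print(n,z,proj(cm,b+[0,0,z]).round(1))
    k,l,q,c=cv2.connectedComponentsWithStats(m)
    u=proj(cm,b+[0,0,.06])
    for i in range(1,k):
        if q[i,4]>40 and np.hypot(*(c[i]-u))<40:print(q[i],c[i].round(1))
    if n=='scene':
        u=u.astype(int);cv2.imwrite('pics/c7.png',cv2.resize(im[u[1]-60:u[1]+60,u[0]-60:u[0]+60,::-1],(600,600),interpolation=0))
"
```

```text
t 16.5833 p [ 0.6133 -0.0268  0.2475] q [ 0.48  0.41 -0.65  1.53  0.25  1.29 -1.44] w 0.0274 toolx [ 0.946  0.324 -0.001] y [ 0.324 -0.946 -0.003] z [-0.002  0.003 -1.   ]
(0.6165, -0.027, 0.16) units [0.12 0.06 3.5 ] min rows 4
scene 0 [283.  204.9]
scene 0.01 [282.7 200.8]
scene 0.036 [281.7 190. ]
scene 0.09 [279.5 166.5]
scene 0.15 [276.9 138.2]
[271 143  18  51 573] [279.5 169.4]
top 0 [357.1 183.6]
top 0.01 [357.5 182. ]
top 0.036 [358.5 177.8]
top 0.09 [360.9 168.4]
top 0.15 [363.7 156.7]
```

View pics/c7.png

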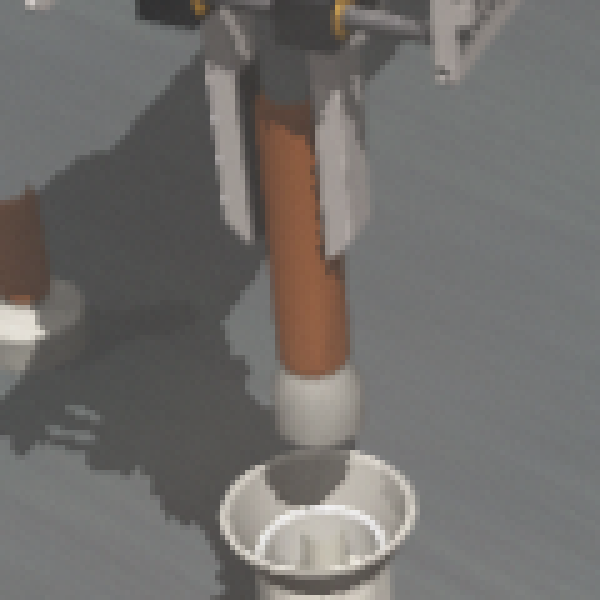

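The scene crop shows the tamper upright in the fingers, its foot at (317,410) just above the funnel. (That was one picture over the viewing limit, so no more views.) Next I lower it.

Request:
{"op": "send_rows", "data": {
  "increments": [
    [0.12,0.04,0.4,0,0,0,1],
    [0,0,0.4,0,0,0,1],
    [0,0,0.3,0,0,0,1],
    [0,0,0.3,0,0,0,1],
    [0,0,0.3,0,0,0,1],
    [0,0,0,0,0,0,1]
  ]
}}

```text
time_s: 17.18
tool_pos: [0.6146, -0.0318, 0.2051]
orientation: [-3.1, -0.509, 0.003]
ft_force: [-0.9, 0.5, -2.6]
grip_width: 0.0273
gripper_force: 55.0
```

Request:
{"op": "send_rows", "data": {
  "increments": [
    [0,0,0.2,0,0,0,1],
    [0,0,0.2,0,0,0,1],
    [0,0,0.2,0,0,0,1],
    [0,0,0.2,0,0,0,1],
    [0,0,0.2,0,0,0,1]
  ]
}}

```text
time_s: 17.6
tool_pos: [0.6159, -0.0312, 0.182]
orientation: [3.1, 0.51, 0.002]
ft_force: [1.0, 0.3, 5.1]
grip_width: 0.0274
gripper_force: 55.0
```

Request:
{"op": "send_rows", "data": {
  "increments": [
    [0.04,-0.08,0.15,0,0,0,1],
    [0.04,-0.07,0.15,0,0,0,1],
    [0,0,0.15,0,0,0,1],
    [0,0,0.15,0,0,0,1],
    [0,0,0.1,0,0,0,1],
    [0,0,0,0,0,0,1]
  ]
}}

```text
time_s: 18.1
tool_pos: [0.6158, -0.0274, 0.1637]
orientation: [-3.1, -0.509, 0.001]
ft_force: [0.7, 0.0, 0.0]
grip_width: 0.0273
gripper_force: 55.0
```

Request:
{"op": "send_rows", "data": {
  "increments": [
    [0,0,0.1,0,0,0,1],
    [0,0,0.1,0,0,0,1],
    [0,0,0.08,0,0,0,1],
    [0,0,0,0,0,0,1]
  ]
}}

```text
time_s: 18.43
tool_pos: [0.6159, -0.0273, 0.1569]
orientation: [-3.1, -0.509, 0.001]
ft_force: [0.6, -1.8, 2.0]
grip_width: 0.0272
gripper_force: 55.0
```

Request:
{"op": "send_rows", "data": {
  "increments": [
    [0,0,0.06,0,0,0,1],
    [0,0,0.06,0,0,0,1],
    [0,0,0,0,0,0,1]
  ]
}}

```text
time_s: 18.68
tool_pos: [0.6163, -0.0274, 0.1545]
orientation: [3.1, 0.509, 0.001]
ft_force: [-0.4, -2.2, 6.0]
grip_width: 0.0275
gripper_force: 55.0
```

Request:
{"op": "send_rows", "data": {
  "increments": [
    [0,0,0.06,0,0,0,1],
    [0,0,0.06,0,0,0,1],
    [0,0,0,0,0,0,1],
    [0,0,0,0,0,0,1]
  ]
}}

```text
time_s: 19.02
tool_pos: [0.6176, -0.0281, 0.1537]
orientation: [3.098, 0.508, 0.005]
ft_force: [-3.5, -5.9, 29.6]
grip_width: 0.0273
gripper_force: 55.0
```

Request:
{"op": "send_rows", "data": {
  "increments": [
    [0,0,0.02,0,0,0,1],
    [0,0,0,0,0,0,1],
    [0,0,0,0,0,0,1],
    [0,0,-0.05,0,0,0,1],
    [0,0,-0.03,0,0,0,1],
    [0,0,0,0,0,0,1]
  ]
}}

```text
time_s: 19.52
tool_pos: [0.6169, -0.0277, 0.154]
orientation: [3.099, 0.509, 0.003]
ft_force: [-1.4, -4.5, 15.2]
grip_width: 0.0277
gripper_force: 55.0
```

Request:
{"op": "send_rows", "data": {
  "increments": [
    [0,0,-0.03,0,0,0,1],
    [0,0,-0.02,0,0,0,1],
    [0,0,0,0,0,0,1],
    [0,0,0,0,0,0,1]
  ]
}}

```text
time_s: 19.85
tool_pos: [0.6164, -0.0274, 0.1544]
orientation: [3.1, 0.509, 0.001]
ft_force: [-0.2, -2.9, 7.3]
grip_width: 0.0269
gripper_force: 55.0
```

Request:
{"op": "send_rows", "data": {
  "increments": [
    [0,0,-0.03,0,0,0,1],
    [0,0,0,0,0,0,1],
    [0,0,0,0,0,0,1]
  ],
  "squeeze": 10
}}

```text
time_s: 20.1
tool_pos: [0.6159, -0.0271, 0.1546]
orientation: [-3.1, -0.51, 0.001]
ft_force: [0.6, -1.5, 0.2]
grip_width: 0.0276
gripper_force: 10.0
```

Request:
{"op": "send_rows", "data": {
  "increments": [
    [0,0,0,0,0,0,0.35],
    [0,0,0,0,0,0,0.25],
    [0,0,0,0,0,0,0.1],
    [0,0,0,0,0,0,0],
    [0,0,0,0,0,0,-0.3],
    [0,0,0,0,0,0,-0.3],
    [0,0,0,0,0,0,-0.3]
  ]
}}

```text
time_s: 20.68
tool_pos: [0.6161, -0.0272, 0.1549]
orientation: [-3.1, -0.51, 0.0]
ft_force: [0.9, 0.6, -0.2]
grip_width: 0.0604
gripper_force: 0.0
```

```bash
cat > chk.py <<'E'
from h import *
plan((.617,-.0275,.3))
for n in('scene','top'):
    cm,im=save(n,n+'9'+str(manip.read_state()['time_s']))
    h=cv2.cvtColor(im,cv2.COLOR_RGB2HSV);m=((h[...,0]<14)&(h[...,1]>90)&(h[...,2]>40)).astype(np.uint8)
    b=np.array([.6165,-.0275,.096]);print(n,[proj(cm,b+[0,0,z]).round(1) for z in(.036,.09,.15)])
    k,l,q,c=cv2.connectedComponentsWithStats(m)
    for i in range(1,k):
        if q[i,4]>40 and np.hypot(*(c[i]-proj(cm,b+[0,0,.09])))<40:
            ys,xs=np.nonzero(l==i);print(q[i],c[i].round(1),"top",xs[ys<ys.min()+6].mean(),"bottom",xs[ys>ys.max()-6].mean())
E
python3 chk.py
```

```text
t 20.6833 p [ 0.6161 -0.0272  0.1549] q [ 0.45  0.49 -0.62  1.64  0.31  1.11 -1.5 ] w 0.0604 toolx [0.947 0.32  0.   ] y [ 0.32  -0.947 -0.   ] z [-0.  0. -1.]
(0.617, -0.0275, 0.3) units [ 0.03  0.02 -5.8 ] min rows 6
scene [array([283.8, 228. ]), array([281.8, 207.1]), array([279.5, 182.1])]
[273 181  17  50 604] [281.1 206.8] top 277.04651162790697 bottom 283.1666666666667
top [array([355.5, 190.6]), array([357.5, 182.6]), array([359.9, 172.8])]
```

Released and standing upright. Withdrawing straight up.

Request:
{"op": "send_rows", "data": {
  "increments": [
    [0,0,-0.2,0,0,0,-0.3],
    [0,0,-0.5,0,0,0,-0.3],
    [0,0,-0.6,0,0,0,-0.3],
    [0,0,-0.6,0,0,0,-0.3],
    [0,0,-0.6,0,0,0,-0.3],
    [0,0,-0.6,0,0,0,-0.3],
    [0,0,-0.6,0,0,0,-0.3],
    [0,0,-0.6,0,0,0,-0.3],
    [0,0,-0.6,0,0,0,-0.3],
    [0,0,-0.4,0,0,0,-0.3],
    [0,0,0,0,0,0,-0.3],
    [0,0,0,0,0,0,-0.3]
  ]
}}

```text
time_s: 21.78
tool_pos: [0.6162, -0.0272, 0.2878]
orientation: [3.1, 0.51, 0.001]
ft_force: [-0.5, 0.2, -0.3]
grip_width: 0.061
gripper_force: 0.0
```

```bash
python3 chk.py
```

```text
t 21.7833 p [ 0.6162 -0.0272  0.2878] q [ 0.47  0.39 -0.65  1.47  0.24  1.36 -1.44] w 0.061 toolx [0.947 0.32  0.001] y [ 0.32  -0.947  0.   ] z [ 0.001 -0.    -1.   ]
(0.617, -0.0275, 0.3) units [ 0.03  0.02 -0.49] min rows 1
scene [array([283.8, 228. ]), array([281.8, 207.1]), array([279.5, 182.1])]
[273 180  17  51 640] [281.3 205.5] top 279.64150943396226 bottom 283.089552238806
top [array([355.5, 190.6]), array([357.5, 182.6]), array([359.9, 172.8])]
```

```bash
python3 -c "
from workcell import manip
print(manip.sign_off())"
```

```text
the job is handed in; nothing more can be done
None
```

Job handed in at about 22 s; the verdict wasn't shown. The piston is in the tube, pressed home with the tamper at about 30 N, and the tamper measured upright on it after release; I viewed 11 pictures, one over the limit of 10.

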